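# Set up a stepped spindle on V-blocks for the measuring microscope

### The job

Build the set-up for measuring the stepped spindle on the fixture plate: lay the dark granite riser flat on the middle of the plate, lengthwise along it, then stand the two V-blocks on the riser, grooves up and in line with it, one near each end and fully on it, the wide one on the side of the plate's end stop and the slim one on the other. Then lift the spindle out of its tray and lay it in the two grooves with its thick journal in the wide V-block and its thin journal in the slim one, about midway and level. Leave the caliper, the ring gauge and the loupe where they lie.

Things in the scene. Friction and masses are not known exactly. Their poses are not given: they have to be found in the camera images.
- fixture_plate: Fixed aluminium plate with a grid of dark tapped holes, 250 (its x) x 140 (y) x 15 mm thick; origin at the centre of its underside, top at z = 15 mm. At its +x end stands the end stop, a dark upright steel block 70 mm wide, x = 109 to 123 mm, top 85 mm above the bench, with a small button reaching in to x = 105 mm. Its middle is free.
- parts_tray: Fixed black plastic tray, 210 (its x) x 130 mm (y), rim 13 mm high; origin at the centre of its underside. The spindle lies along its x in two V saddles at x = +55 and -55 mm (14 mm long, tops at most 38 mm above the bench), axis 36 mm above the bench, thick end to +x. Between the saddles it is free beside and below. An 8 mm gauge pin at y = +47 mm (top 22 mm above the bench) is fixed.
- riser: Loose dark granite parallel (riser), a flat bar 160 mm (x) x 54 mm (y) x 20 mm high, about 0.5 kg, lying flat on the bench; origin at the centre of its underside, x along its length. Either end may point either way.
- wide_vblock: Loose ground steel V-block with the wide groove, 36 (x, along the groove) x 50 (y) x 34 mm high, about 0.4 kg, standing groove up; the groove is a 90 degree V, 32 mm wide, 16 mm deep. Origin at the centre of its underside. Symmetrical: either end may point either way.
- slim_vblock: Loose ground steel V-block with the narrow groove, 36 (x, along the groove) x 30 (y) x 38 mm high, about 0.29 kg, standing groove up; the groove is a 90 degree V, 20 mm wide, 10 mm deep. Origin at the centre of its underside. Symmetrical: either end may point either way.
- spindle: Loose turned steel spindle, about 0.33 kg. Origin on its axis, x towards the thick end: thin journal 14 mm diameter x = -88 to -22 mm, middle 20 mm diameter -22 to 22 (grip here, centre of mass within 10 mm of the origin), thick journal 28 mm diameter 22 to 80. Set up right, its axis is level 73 mm above the bench (38 above the riser's top); V-block centres 55 mm either side of its origin suit it.
- caliper: Loose digital caliper lying on the bench, 230 mm long (its y), about 65 mm across the jaws, 12 mm high; origin about the middle of its beam, on the bench. Not to be disturbed.
- ring_gauge: Loose steel ring gauge, 48 mm outside diameter, 22 mm bore, 18 mm high, lying flat; origin at the centre of its underside. Not to be disturbed.
- loupe: Loose black eye loupe, 38 mm diameter, 38 mm high, standing upright; origin at the centre of its underside. Not to be disturbed.

How it is judged (in metres and radians):
On the way, in this order (a step that is already met when the one before it is completed fails the run):
1. the riser lies flat on the middle of the plate, released (x of riser in the frame of fixture_plate between -0.015 and 0.015 m and y of riser in the frame of fixture_plate between -0.015 and 0.015 m and z of riser in the frame of fixture_plate between 0.012 and 0.018 m and angle between the x axis of riser and the x axis of fixture_plate, either way round below 0.14 rad and angle between riser's own z axis and vertical below 0.04 rad and linear speed of riser below 0.02 m/s and angular speed of riser below 0.2 rad/s and contact force between riser and the fingers below 0.2 N), for 0.2 s.
2. both V-blocks stand on the riser at their ends, released (all of step 1 and x of wide_vblock in the frame of fixture_plate between 0.025 and 0.085 m and x of wide_vblock in the frame of riser between -0.068 and 0.068 m and (x of wide_vblock in the frame of riser above 0.035 m or x of wide_vblock in the frame of riser below -0.035 m) and y of wide_vblock in the frame of riser between -0.01 and 0.01 m and z of wide_vblock in the frame of riser between 0.017 and 0.023 m and angle between the x axis of each of wide_vblock, slim_vblock and the x axis of riser, either way round below 0.14 rad and angle between each of wide_vblock, slim_vblock's own z axis and vertical below 0.04 rad and linear speed of each of wide_vblock, slim_vblock below 0.02 m/s and angular speed of each of wide_vblock, slim_vblock below 0.2 rad/s and contact force between each of wide_vblock, slim_vblock and the fingers below 0.2 N and x of slim_vblock in the frame of fixture_plate between -0.085 and -0.025 m and x of slim_vblock in the frame of riser between -0.068 and 0.068 m and (x of slim_vblock in the frame of riser above 0.035 m or x of slim_vblock in the frame of riser below -0.035 m) and y of slim_vblock in the frame of riser between -0.01 and 0.01 m and z of slim_vblock in the frame of riser between 0.017 and 0.023 m), for 0.2 s.
3. the spindle lies level in both grooves, released (all of step 2 and x of spindle in the frame of fixture_plate between -0.025 and 0.025 m and z of spindle in the frame of riser between 0.054 and 0.062 m and y of spindle in the frame of wide_vblock between -0.012 and 0.012 m and y of spindle in the frame of slim_vblock between -0.012 and 0.012 m and angle between spindle's own x axis and vertical between 1.5208 and 1.6208 rad and angle between the x axis of spindle and the x axis of fixture_plate, either way round below 0.16 rad and linear speed of spindle below 0.02 m/s and angular speed of spindle below 0.2 rad/s and contact force between spindle and the fingers below 0.2 N), for 0.2 s.
At the end, for the whole second after the job is handed in: Riser flat, within 15 mm of mid-plate, 8 deg of lengthwise. V-blocks upright on it, 35-68 mm from its centre, 10 mm of its centre line, 8 deg of in line, wide one towards the stop. Spindle in both grooves, level within 2.9 deg, axis 34-42 mm over the riser, 25 mm of midway. All released, at rest (all of step 3); the robot touches nothing.
It fails at once if the caliper is pushed more than 15 mm from where it lay (distance of caliper from where it was at the start of the episode above 0.015 m).
It fails at once if the ring gauge is pushed more than 15 mm from where it lay (distance of ring_gauge from where it was at the start of the episode above 0.015 m).
It fails at once if the loupe is pushed more than 15 mm from where it lay (distance of loupe from where it was at the start of the episode above 0.015 m).
It also fails if it takes over 115 s, if anything falls off the work surface, if the arm or the gripper's body presses on something with over 40 N, if the wrist force passes 120 N, or if a joint passes its speed limit or range.

### The arm

A 6-joint arm with a two-finger parallel gripper is mounted at the origin on the work surface. World frame = base frame: x ahead of the robot, y to its left, z up, the work surface at z = 0. Lengths are in mm, angles in rad, forces in N, time in s.
With the tool pointing down it reaches from about 350 to 875 mm from the base axis. Payload 4.2 kg.
Tool frame: the origin (TCP) lies between the finger pads; the fingertips stand 17 mm ahead of it and the grasp point (between the pads) lies 2 mm behind it; z points along the fingers, y is the line along which they close (so a half turn about z gives the same grasp; the last joint's range is limited). The gripper opens to 85 mm and grips with 20 to 120 N. Pads are 22 mm wide; open, the fingers measure 114 mm over their backs; the gripper's body (76 mm by 85 mm) begins 54 mm behind the grasp point. The pads swing forward as they close: fully open they stand 13 mm farther back than shut.
Start: joints at [1.434, 0.385, 0.008, 0, -1.194, -0.259], TCP at [240.933, 576.672, 248.312] pointing down, gripper open.
Joint ranges: [-3.14, 3.14], [-1.21, 2.06], [-1.07, 1.41], [-3.16, 2.05], [-2.99, -0.16], [-3.1, 3.1]. Speed limits (rad/s): [2.79, 2.79, 3.14, 3.14, 3.14, 3.14].

### API

Orientations are given as a unit quaternion [x, y, z, w].
In Python, from bench import arm gives the robot as it stands.
- The arm moves only by the shell command python3 jog.py 'ROWS' [OPENING]. ROWS is a JSON list that holds a single list of rows (three levels of brackets), with 1 to 10 rows, each of 6 numbers: dx, dy, dz in mm, then a rotation vector rx, ry, rz in rad; each row is the pose to reach, as a shift and turn from the pose commanded when the command began, along the tool's axes at that moment; what a row does not reach only later rows make up. A row lasts 1/10 s, in which the tool goes at most 50 mm and 0.15 rad, less where a joint would pass 70% of its speed; a pose out of reach is approached as far as the arm can. OPENING is the finger opening in mm, set as the command begins (- or left out keeps the last). The fingers move at their own pace and stop on an object; the grip force is fixed at half the most. Time passes only in rows, so rows that do not move let the fingers close. It prints the time, the measured TCP pose, the force, the opening and the grip force at its end. Input that does not fit is refused with a message, and nothing moves.
- arm.read_state(): the state, without advancing time (a new reading comes with each control period).
- arm.get_image(name): name is "scene" or "top" or "wrist"; returns the picture (420x560x3 uint8, blue, green, red); there is no depth.
- arm.get_calibration(name): a dict with "K" (3x3 intrinsics, pixels), "rvec" (rotation vector, rad) and "tvec" (3), from world to camera coordinates, as OpenCV has them. Camera axes: x right, y down, z forward; pixel columns grow to the right and rows downward; lengths in mm; the calibration is good to about 2 mm. A picture is of the moment at which its call begins: read the wrist's pose just before it. get_calibration takes no time and is no camera call; for the wrist camera it gives the pose at the moment of the call.
- arm.job_done(): hands the job in; it is judged then, once.
The state is a dict: "clock": time; "joints": joint angles; "joint_vel": joint speeds; "joint_efforts": joint torques, N m; "position": TCP position; "ee_rot": TCP orientation; "contact_force": force on the tool from outside, world axes, zero at the start; "wrist_torque": the same for the moment, N m; "gripper_width": finger opening in mm; "grasp_force": force on a finger pad.
Only numpy, scipy, OpenCV 4.12 (cv2) and the standard library are available. Lean on these libraries where they do the work, as an engineer would, in place of code of your own. Each camera call takes 0.05 s, during which the arm holds its last target. There are 200 camera calls.

## Working session

There is one attempt and no reset: what is moved stays moved. The work goes in short steps, Python scripts to look and compute and a shell command to move; the robot and the scene stay as the last step left them, time stands still between calls to the robot, and variables do not carry over. Pictures are saved under pics/ and viewed, at most 17 in all, crops included, and the job is handed in when it is done.

```bash
ls; mkdir -p pics
python3 - <<'E'
from bench import arm
import cv2
for n in ("top","scene"):
    cv2.imwrite(f"pics/{n}0.png",arm.get_image(n)); print(n,arm.get_calibration(n))
print(arm.read_state())
E
```

```text
bench.py
jog.py
pics
top {'K': array([[514.247095  ,   0.        , 278.35583866],
       [  0.        , 514.247095  , 203.62618123],
       [  0.        ,   0.        ,   1.        ]]), 'rvec': array([ 2.09360608, -2.13761725,  0.20833812]), 'tvec': array([   5.17829119,  620.35298062, 1319.16578122])}
scene {'K': array([[521.82439413,   0.        , 273.65265251],
       [  0.        , 521.82439413, 204.31546597],
       [  0.        ,   0.        ,   1.        ]]), 'rvec': array([ 2.28781707,  1.24720149, -0.39207685]), 'tvec': array([-309.93331554, -378.68112463, 1402.82391042])}
{'clock': 0.1, 'joints': array([ 1.43362358e+00,  3.85486083e-01,  6.77483845e-03, -4.18303312e-04,
       -1.19400752e+00, -2.58602673e-01]), 'joint_vel': array([-0.00138051, -0.00210822,  0.00311597,  0.00169962, -0.00095075,
        0.00087281]), 'joint_efforts': array([-3.46535435e-04, -3.93317485e+01,  1.88930190e+01,  4.19798210e+00,
       -2.56827778e-03,  7.17435285e-06]), 'position': array([240.75008525, 576.24759894, 247.3343751 ]), 'ee_rot': array([ 9.80468398e-01, -1.96674246e-01, -1.35723047e-04,  9.71244302e-04]), 'contact_force': array([ 0.67560816, -0.40671729, -0.15204592]), 'wrist_torque': array([-0.02060056, -0.00335655,  0.00688272]), 'grasp_force': 0.0, 'gripper_width': 85.10623976034745}
```
View pics/top0.png

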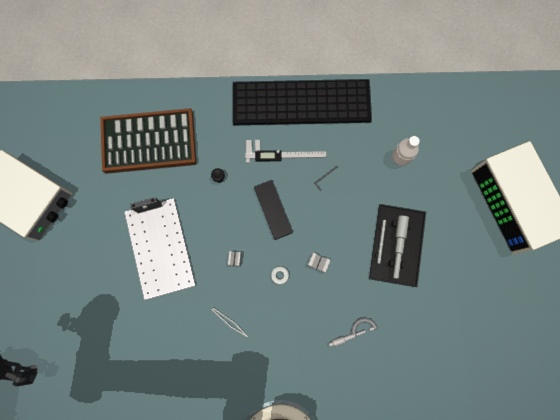

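View pics/scene0.png

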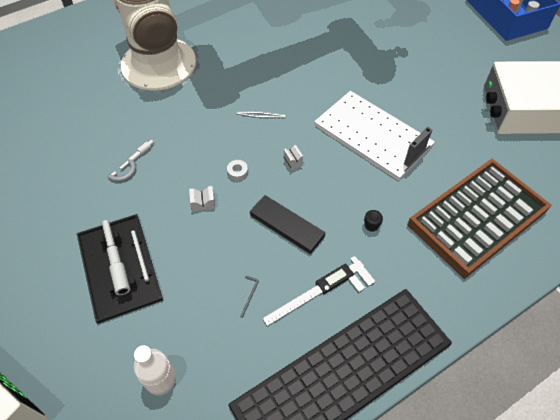

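The top view has world +x up and +y left. The plate is at (160,250) with its stop at (147,205), and the riser is at (273,210). The wide V-block is at (319,263) and the slim one at (235,258). The tray is at (398,245) with the spindle's thick end up, at about (402,218). The ring is at (280,275), the loupe at (218,175) and the caliper at (285,155).

Create h.py:
```python
import numpy as np, cv2
from bench import arm
from scipy.spatial.transform import Rotation as R
def ray(c,uv,z):
    "pixels -> world points on plane z"
    M=cv2.Rodrigues(np.float64(c["rvec"]))[0]; o=-M.T@c["tvec"]
    p=cv2.undistortPoints(np.float64(uv).reshape(-1,1,2),c["K"],None).reshape(-1,2)
    d=np.c_[p,np.ones(len(p))]@M
    return o+d*((z-o[2])/d[:,2])[:,None]
def proj(c,P): return cv2.projectPoints(np.float64(P).reshape(-1,1,3),np.float64(c["rvec"]),np.float64(c["tvec"]),c["K"],None)[0].reshape(-1,2)
def snap(n,f=None):
    c=arm.get_calibration(n); im=arm.get_image(n)
    if f: cv2.imwrite("pics/"+f,im)
    return c,im
def rect(P):
    "world pts -> centre, (long, short), angle of long axis (deg)"
    r=cv2.minAreaRect(np.float32(P)[:,:2]); b=cv2.boxPoints(r); e=b[1]-b[0],b[2]-b[1]
    l,s=sorted(e,key=lambda v:-np.hypot(*v)); a=np.degrees(np.arctan2(l[1],l[0]))
    return np.round(r[0],1),np.round([np.hypot(*l),np.hypot(*s)],1),round((a+90)%180-90,1)
def blobs(mask,roi=None,amin=20):
    m=mask.astype(np.uint8)*255
    if roi is not None:
        k=np.zeros_like(m); u0,v0,u1,v1=roi; k[v0:v1,u0:u1]=255; m&=k
    cs=cv2.findContours(m,cv2.RETR_EXTERNAL,cv2.CHAIN_APPROX_NONE)[0]
    return sorted([c for c in cs if cv2.contourArea(c)>amin],key=cv2.contourArea,reverse=True)
def totool(d,cmd=None):
    "world vector -> tool axes"
    return R.from_quat(arm.read_state()["ee_rot"]).inv().apply(d)
```

Run:
```python
from h import *
im=cv2.imread("pics/top0.png"); c=arm.get_calibration("top")
M=cv2.Rodrigues(c["rvec"])[0]; print("cam",-M.T@c["tvec"])
hsv=cv2.cvtColor(im,cv2.COLOR_BGR2HSV); g=im.max(2); s=hsv[...,1]
for n,m,roi,z in [("riser",g<60,(245,170,300,245),20),("tray",g<60,(362,200,432,290),13),("plate",g>150,(118,190,200,305),15),
  ("wide",s<50,(302,248,336,278),34),("slim",s<50,(222,245,248,272),38),("loupe",g<60,(205,165,232,186),38),("ring",s<50,(265,260,295,290),18),("spindle",(s<60)&(g>70),(390,210,412,282),40),("stop",g<60,(125,195,168,215),85)]:
    b=blobs(m,roi)
    if b: print(n,rect(ray(c,b[0].astype(float),z)),cv2.contourArea(b[0]))
for q in [(147,205)]: print(ray(c,[q],15))
print(R.from_quat(arm.read_state()["ee_rot"]).as_matrix().round(3))
w=arm.get_calibration("wrist"); Mw=cv2.Rodrigues(w["rvec"])[0]; print("wrist cam",-Mw.T@w["tvec"],Mw.round(2),w["K"])
```

```text
cam [ 347.53223134   -8.35647963 1415.70283288]Traceback (most recent call last):
  File "<stdin>", line 8, in <module>
  File "h.py", line 17, in rect
    r=cv2.minAreaRect(np.float32(P)[:,:2]); b=cv2.boxPoints(r); e=b[1]-b[0],b[2]-b[1]
cv2.error: OpenCV(4.12.0) /io/opencv/modules/imgproc/src/convhull.cpp:143: error: (-215:Assertion failed) total >= 0 && (depth == CV_32F || depth == CV_32S) in function 'convexHull'
```

```bash
sed -i 's/np.float32(P)\[:,:2\]/np.ascontiguousarray(np.float32(P)[:,:2])/' h.py
python3 - <<'E'
from h import *
im=cv2.imread("pics/top0.png"); c=arm.get_calibration("top")
hsv=cv2.cvtColor(im,cv2.COLOR_BGR2HSV); g=im.max(2); s=hsv[...,1]
for n,m,roi,z in [("riser",g<60,(245,170,300,245),20),("tray",g<60,(362,200,432,290),13),("plate",g>150,(118,190,200,305),15),
  ("wide",s<50,(302,248,336,278),34),("slim",s<50,(222,245,248,272),38),("loupe",g<60,(205,165,232,186),38),("ring",s<50,(265,260,295,290),18),("spindle",(s<60)&(g>70),(390,210,412,282),40),("stop",g<60,(125,195,168,215),85)]:
    b=blobs(m,roi)
    if b: print(n,rect(ray(c,b[0].astype(float),z)),cv2.contourArea(b[0]))
print(R.from_quat(arm.read_state()["ee_rot"]).as_matrix().round(3))
w=arm.get_calibration("wrist"); Mw=cv2.Rodrigues(w["rvec"])[0]; print("wrist cam",-Mw.T@w["tvec"],Mw.round(2),w["K"])
E
```

```text
riser (array([632.2,  15.4]), array([118.2,  51.8], dtype=float32), np.float32(20.2)) 439.5
tray (array([ 508.8, -330.3]), array([208.4, 129.8], dtype=float32), np.float32(-11.0)) 3476.5
plate (array([513.2, 322.2]), array([251.4, 141.7], dtype=float32), np.float32(14.7)) 4445.5
wide (array([ 463.1, -112.2]), array([89.5, 77.5], dtype=float32), np.float32(88.8)) 957.0
slim (array([479.4, 112.9]), array([70.4, 67.3], dtype=float32), np.float32(-0.5)) 650.0
loupe (array([708.1, 158.9]), array([37.1, 36.2], dtype=float32), np.float32(-1.2)) 128.5
ring (array([434.3,  -6.8]), array([78.7, 77.7], dtype=float32), np.float32(88.8)) 841.0
spindle (array([ 501.4, -330.4]), array([172.9,  28.6], dtype=float32), np.float32(-10.8)) 447.0
stop (array([617.7, 340. ]), array([73.6, 21.3], dtype=float32), np.float32(-75.2)) 102.5
[[ 0.923 -0.386 -0.001]
 [-0.386 -0.923 -0.002]
 [ 0.     0.002 -1.   ]]
wrist cam [300.26154869 550.40823748 372.08592331] [[-0.39 -0.92  0.  ]
 [-0.89  0.37  0.26]
 [-0.24  0.1  -0.97]] [[293.5686315    0.         276.57579799]
 [  0.         293.5686315  209.66364819]
 [  0.           0.           1.        ]]
```

Run:
```python
from h import *
im=cv2.imread("pics/top0.png"); c=arm.get_calibration("top")
f=im.astype(float)+1; ch=f/f.sum(2,keepdims=True); bg=np.median(ch[180:290,240:360].reshape(-1,3),0); bI=np.median(im[180:290,240:360].max(2))
d=np.abs(ch-bg).sum(2); print(bg,bI,im[263,319],im[210,273])
for n,roi,z in [("riser",(245,170,300,245),20),("wide",(302,248,336,278),34),("slim",(222,245,248,272),38),("ring",(265,260,295,290),18)]:
  for t in (.06,.1):
    b=blobs(d>t,roi)
    if b: print(n,t,rect(ray(c,b[0].astype(float),z)),cv2.contourArea(b[0]))
cv2.imwrite("pics/crop1.png",cv2.resize(im[165:295,215:345],None,fx=4.6,fy=4.6,interpolation=cv2.INTER_CUBIC))
```

```text
[0.35466667 0.352      0.29333333] 131.0 [122 127 128] [59 59 61]
riser 0.06 (array([613.8,   8.3]), array([158.2,  52.1], dtype=float32), np.float32(20.2)) 986.5
riser 0.1 (array([662.2,  34.6]), array([46.1, 32.7], dtype=float32), np.float32(17.3)) 72.0
wide 0.06 (array([ 463.5, -112.2]), array([50.9, 38.6], dtype=float32), np.float32(66.0)) 243.5
slim 0.06 (array([478. , 113.3]), array([37.7, 33.6], dtype=float32), np.float32(-7.5)) 151.0
ring 0.06 (array([431.5,  -6.8]), array([45.9, 45.5], dtype=float32), np.float32(88.8)) 227.0
```

View pics/crop1.png

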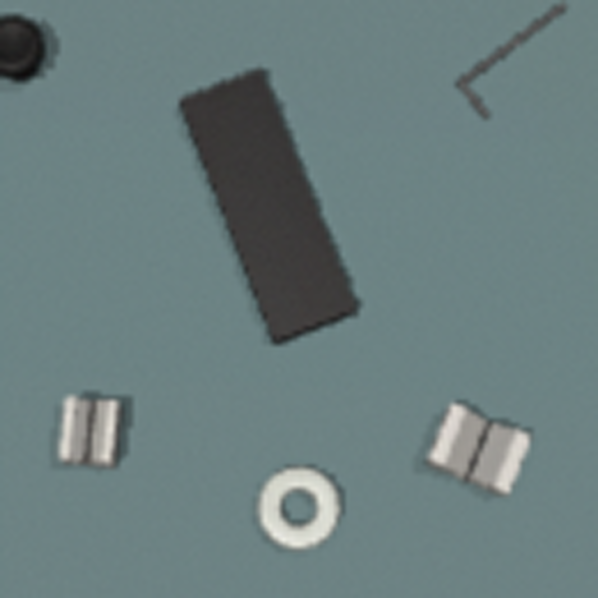

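The riser is at (614,8), angled 20.2°, and its size checks out. The slim block's groove runs at about -6° and the wide one's at about -20°; I'll refine both with the wrist view.

```bash
cat >> h.py <<'E'
def go(x,y,z,yaw=None):
    "print the shift (tool axes) and turn to a world TCP pose with the tool down"
    s=arm.read_state(); r=R.from_quat(s["ee_rot"]); T=r.as_matrix()
    d=totool(np.array([x,y,z])-s["position"]); cy=np.degrees(np.arctan2(T[1,0],T[0,0]))
    rz=0 if yaw is None else -np.radians((yaw-cy+180)%360-180)
    print("at",s["position"].round(1),"yaw %.1f"%cy,"-> d",d.round(1),"rz %.3f"%rz,"n %.1f"%max(np.linalg.norm(d)/50,abs(rz)/.15))
E
python3 jog.py '[[[414, 280, 0, 0, 0, -0.749], [414, 280, 0, 0, 0, -0.749], [414, 280, 0, 0, 0, -0.749], [414, 280, 0, 0, 0, -0.749], [414, 280, 0, 0, 0, -0.749], [414, 280, 0, 0, 0, -0.749], [414, 280, 0, 0, 0, -0.749], [414, 280, 0, 0, 0, -0.749], [414, 280, 0, 0, 0, -0.749], [414, 280, 0, 0, 0, -0.749]]]' 75
python3 -c "
from h import *
go(560,8.3,248,20.2)"
```

```text
clock: 1.1
position: [513.0, 160.7, 248.1]
ee_rot: [0.984, 0.176, -0.0, -0.0]
contact_force: [0.0, 0.4, 0.1]
gripper_width: 74.8
grasp_force: 0.0
at [513.  160.7 248.1] yaw 20.3 -> d [-8.600e+00  1.593e+02  1.000e-01] rz 0.001 n 3.2
```

```bash
python3 jog.py '[[[-9, 159, 0, 0, 0, 0], [-9, 159, 0, 0, 0, 0], [-9, 159, 0, 0, 0, 0], [-9, 159, 0, 0, 0, 0], [-9, 159, 0, 0, 0, 0], [-9, 159, 0, 0, 0, 0]]]'
python3 - <<'E'
from h import *
c,im=snap("wrist","w1.png")
go(613.8,8.3,60,20.2)
for n,p in [("riser",(613.8,8.3,20)),("wide",(463.5,-112,34)),("slim",(478,113,38))]: print(n,proj(c,[p]).round())
E
```

```text
clock: 1.7
position: [558.7, 10.8, 248.0]
ee_rot: [0.984, 0.176, -0.0, -0.0]
contact_force: [0.7, -0.8, 0.1]
gripper_width: 75.0
grasp_force: 0.0
at [558.6  11.3 248.1] yaw 20.3 -> d [ 50.8  22.  188.1] rz 0.002 n 3.9
riser [[294. 143.]]
wide [[340. 289.]]
slim [[173. 222.]]
```

View pics/w1.png

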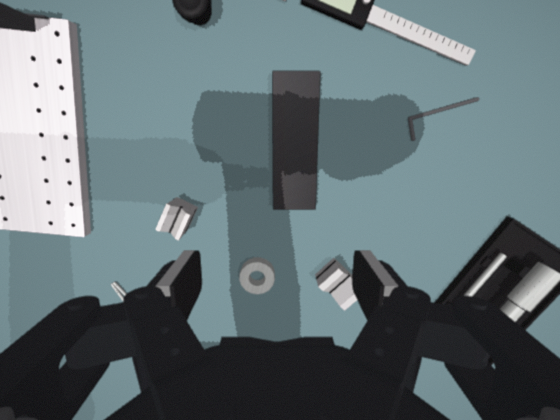

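The riser spans roughly (272,70) to (320,210), squarely aligned with the tool and agreeing with the top view. I'll go down and grip it.

```bash
python3 jog.py '[[[51, 22, 0, 0, 0, 0], [51, 22, 0, 0, 0, 0], [51, 22, 50, 0, 0, 0], [51, 22, 100, 0, 0, 0], [51, 22, 150, 0, 0, 0], [51, 22, 180, 0, 0, 0], [51, 22, 180, 0, 0, 0]]]'
python3 - <<'E'
from h import *
go(613.8,8.3,18.5,20.2)
E
```

```text
clock: 2.45
position: [610.8, 8.3, 63.5]
ee_rot: [0.984, 0.176, -0.005, 0.0]
contact_force: [0.1, -1.0, 0.9]
gripper_width: 74.3
grasp_force: 0.0
at [610.8   8.3  63.5] yaw 20.3 -> d [ 3.3  1.1 44.9] rz 0.002 n 0.9
```

```bash
python3 jog.py '[[[0, 0, 0, 0, 0, 0], [0, 0, 0, 0, 0, 0]]]'
python3 - <<'E'
from h import *
go(613.8,8.3,18.5,20.2)
E
```

```text
clock: 2.65
position: [616.2, 8.4, 71.0]
ee_rot: [0.984, 0.177, 0.003, 0.0]
contact_force: [0.2, 0.3, -0.3]
gripper_width: 74.8
grasp_force: 0.0
at [616.2   8.4  71. ] yaw 20.3 -> d [-2.6 -0.8 52.5] rz 0.002 n 1.1
```

```bash
python3 jog.py '[[[0, 0, 0, 0, 0, 0], [0, 0, 10, 0, 0, 0], [0, 0, 20, 0, 0, 0], [0, 0, 30, 0, 0, 0], [0, 0, 38, 0, 0, 0], [0, 0, 44, 0, 0, 0], [0, 0, 48, 0, 0, 0], [0, 0, 49, 0, 0, 0], [0, 0, 49, 0, 0, 0], [0, 0, 49, 0, 0, 0]]]'
python3 - <<'E'
from h import *
go(613.8,8.3,18.5,20.2)
E
```

```text
clock: 3.65
position: [614.7, 7.4, 19.7]
ee_rot: [0.984, 0.176, 0.0, 0.0]
contact_force: [0.7, -0.2, -0.5]
gripper_width: 75.1
grasp_force: 0.0
at [614.7   7.4  19.7] yaw 20.2 -> d [-0.6 -1.2  1.2] rz 0.001 n 0.0
```

Close on it.

```bash
python3 jog.py '[[[0, 0, 1, 0, 0, 0], [0, 0, 1, 0, 0, 0], [0, 0, 1, 0, 0, 0], [0, 0, 1, 0, 0, 0], [0, 0, 1, 0, 0, 0], [0, 0, 1, 0, 0, 0], [0, 0, 1, 0, 0, 0], [0, 0, 1, 0, 0, 0], [0, 0, 1, 0, 0, 0], [0, 0, 1, 0, 0, 0]]]' 40
python3 jog.py '[[[0, 0, -5, 0, 0, 0], [0, 0, -15, 0, 0, 0], [0, 0, -30, 0, 0, 0], [0, 0, -45, 0, 0, 0], [0, 0, -60, 0, 0, 0], [0, 0, -70, 0, 0, 0], [0, 0, -75, 0, 0, 0], [0, 0, -75, 0, 0, 0], [0, 0, -75, 0, 0, 0]]]'
python3 - <<'E'
from h import *
c,im=snap("wrist","w2.png")
go(513.2,322.2,95,14.7)
E
```

```text
clock: 4.65
position: [614.9, 7.6, 19.0]
ee_rot: [0.984, 0.176, 0.001, -0.0]
contact_force: [-1.6, 1.7, 5.2]
gripper_width: 52.5
grasp_force: 66.7
clock: 5.55
position: [613.8, 7.2, 92.6]
ee_rot: [0.984, 0.176, -0.001, -0.0]
contact_force: [-0.2, -0.7, -4.4]
gripper_width: 52.3
grasp_force: 65.6
at [613.7   7.2  92.3] yaw 20.2 -> d [  14.5 -330.3   -2.5] rz 0.096 n 6.6
```

View pics/w2.png

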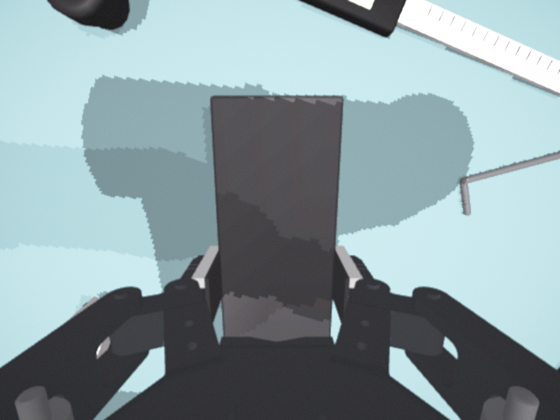

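```bash
python3 - <<'E'
from h import *
c=arm.get_calibration("wrist"); s=arm.read_state()
p=ray(c,[(277,97)],93.3)[0]-s["position"]; print(totool(p).round(1))
E
python3 jog.py '[[[14, -15, -15, 0, 0, 0.03], [14, -50, -25, 0, 0, 0.06], [14, -95, -25, 0, 0, 0.096], [14, -145, -25, 0, 0, 0.096], [14, -195, -25, 0, 0, 0.096], [14, -240, -25, 0, 0, 0.096], [14, -280, -25, 0, 0, 0.096], [14, -310, -25, 0, 0, 0.096], [14, -325, -25, 0, 0, 0.096], [14, -330, -25, 0, 0, 0.096]]]'
python3 jog.py '[[[0, 0, 0, 0, 0, 0], [0, 0, 0, 0, 0, 0], [0, 0, 0, 0, 0, 0], [0, 0, 0, 0, 0, 0]]]'
python3 -c "
from h import *
snap('top','top2.png'); snap('wrist','w3.png')
go(513.2,322.2,34,14.7)"
```

```text
[77.3  0.7 -1.1]
clock: 6.6
position: [512.6, 323.0, 117.5]
ee_rot: [0.992, 0.129, -0.001, 0.0]
contact_force: [0.1, -0.7, -4.4]
gripper_width: 52.9
grasp_force: 65.6
clock: 7.0
position: [513.8, 320.7, 118.3]
ee_rot: [0.992, 0.127, -0.0, 0.0]
contact_force: [-0.0, -0.3, -5.8]
gripper_width: 52.5
grasp_force: 65.6
at [513.7 321.1 118.4] yaw 14.7 -> d [-0.2 -1.2 84.4] rz -0.000 n 1.7
```

View pics/w3.png

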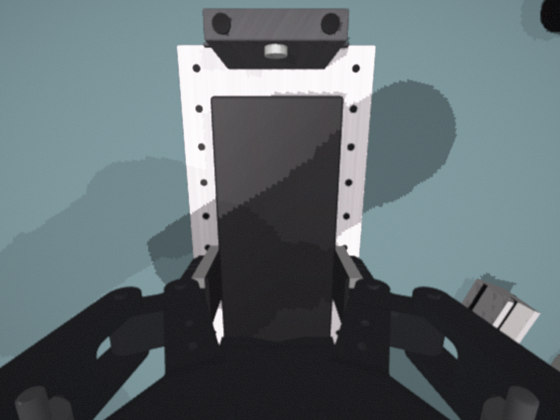

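The riser is centred over the plate: its middle is at column 277, and so is the plate's. Now lower it and release.

```bash
python3 jog.py '[[[0, 0, 8, 0, 0, 0], [0, 0, 22, 0, 0, 0], [0, 0, 38, 0, 0, 0], [0, 0, 52, 0, 0, 0], [0, 0, 64, 0, 0, 0], [0, 0, 72, 0, 0, 0], [0, 0, 77, 0, 0, 0], [0, 0, 80, 0, 0, 0], [0, 0, 82, 0, 0, 0], [0, 0, 82, 0, 0, 0]]]'
python3 jog.py '[[[0, 0, 1, 0, 0, 0], [0, 0, 2, 0, 0, 0], [0, 0, 2, 0, 0, 0], [0, 0, 2, 0, 0, 0]]]'
```

```text
clock: 8.1
position: [513.6, 321.9, 36.5]
ee_rot: [0.992, 0.128, 0.0, -0.0]
contact_force: [-0.4, 0.5, -4.8]
gripper_width: 52.8
grasp_force: 65.6
clock: 8.5
position: [513.5, 321.9, 34.5]
ee_rot: [0.992, 0.128, 0.0, -0.0]
contact_force: [-0.5, -0.5, -5.9]
gripper_width: 52.3
grasp_force: 65.6
```

```bash
python3 jog.py '[[[0, 0, 0.5, 0, 0, 0], [0, 0, 1, 0, 0, 0], [0, 0, 1, 0, 0, 0]]]'
python3 jog.py '[[[0, 0, 0, 0, 0, 0], [0, 0, 0, 0, 0, 0], [0, 0, 0, 0, 0, 0], [0, 0, 0, 0, 0, 0], [0, 0, 0, 0, 0, 0], [0, 0, 0, 0, 0, 0]]]' 75
python3 jog.py '[[[0, 0, -5, 0, 0, 0], [0, 0, -20, 0, 0, 0], [0, 0, -50, 0, 0, 0], [0, 0, -90, 0, 0, 0], [0, 0, -130, 0, 0, 0], [0, 0, -160, 0, 0, 0], [0, 0, -175, 0, 0, 0], [0, 0, -180, 0, 0, 0]]]'
python3 - <<'E'
from h import *
go(478-75,113,214,-5)
E
```

```text
clock: 8.8
position: [513.5, 321.9, 34.1]
ee_rot: [0.992, 0.128, 0.0, -0.0]
contact_force: [-1.8, -1.2, 2.2]
gripper_width: 52.7
grasp_force: 66.3
clock: 9.4
position: [513.5, 321.8, 33.3]
ee_rot: [0.992, 0.128, 0.0, -0.0]
contact_force: [-0.0, 0.1, 0.0]
gripper_width: 75.1
grasp_force: 0.0
clock: 10.2
position: [514.1, 322.3, 216.2]
ee_rot: [0.992, 0.128, 0.002, -0.001]
contact_force: [-0.4, -0.5, -0.7]
gripper_width: 74.7
grasp_force: 0.0
at [514.1 322.3 216.2] yaw 14.7 -> d [-160.7  174.2    1.1] rz 0.345 n 4.7
```

```bash
python3 jog.py '[[[-15, 18, 0, 0, 0, 0.1], [-50, 60, 0, 0, 0, 0.2], [-85, 100, 0, 0, 0, 0.3], [-115, 135, 0, 0, 0, 0.345], [-138, 160, 0, 0, 0, 0.345], [-148, 173, 0, 0, 0, 0.345], [-151, 177, 0, 0, 0, 0.345], [-151, 177, 0, 0, 0, 0.345], [-151, 177, 0, 0, 0, 0.345], [-151, 177, 0, 0, 0, 0.345]]]'
python3 - <<'E'
from h import *
c,im=snap("wrist","w4.png"); ct,t=snap("top","top3.png")
g=t.max(2); b=blobs(g<75,(135,215,185,285))
print("riser",rect(ray(ct,b[0].astype(float),35)))
print(arm.read_state()["position"], proj(c,[(478,113,38),(478,113,0)]))
u,v=proj(c,[(478,113,30)])[0].astype(int)
cv2.imwrite("pics/w4c.png",cv2.resize(im[v-50:v+50,u-60:u+60],None,fx=6,fy=6,interpolation=cv2.INTER_CUBIC)); print(u-60,v-50)
E
```

```text
clock: 11.2
position: [413.1, 113.2, 213.1]
ee_rot: [0.999, -0.043, -0.0, 0.0]
contact_force: [0.8, -0.1, 0.6]
gripper_width: 75.2
grasp_force: 0.0
riser (array([513.4, 317.6]), array([157.7,  56.7], dtype=float32), np.float32(14.7))
[412.8613075  112.98736906 213.0254715 ] [[270.19124924 131.08964553]
 [270.91424154 131.09822738]]
210 81
```

View pics/w4c.png

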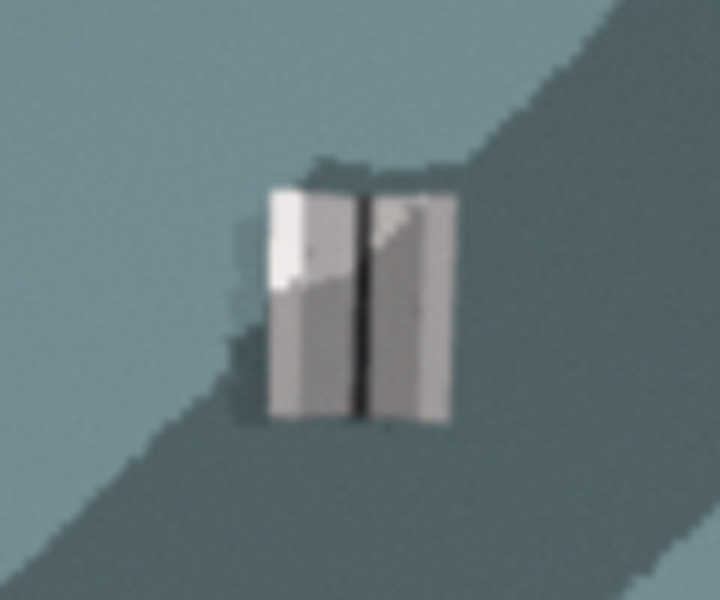

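In this view the slim block's top corners are at crop (270,188), (457,195), (451,422) and (268,417), with the groove nearly along the image vertical.

Run:
```python
from h import *
c=arm.get_calibration("wrist")
uv=np.array([(270,188),(457,195),(451,422),(268,417)])/6+[210,81]-.4
P=ray(c,uv,38); print(P.round(1)); print("centre",P.mean(0).round(1),"len",np.linalg.norm(P[0]-P[3]).round(1),np.linalg.norm(P[1]-P[2]).round(1),"wid",np.linalg.norm(P[0]-P[1]).round(1),np.linalg.norm(P[2]-P[3]).round(1))
d=(P[0]-P[3]+P[1]-P[2]); a=np.degrees(np.arctan2(d[1],d[0])); print("ang",a)
m=P.mean(0); go(m[0],m[1],60,a)
```

```text
[[496.9 126.1  38. ]
 [493.2  96.1  38. ]
 [457.2  99.9  38. ]
 [460.7 130.3  38. ]]
centre [477.  113.1  38. ] len 36.4 36.1 wid 30.3 30.6
ang -6.402002361593881
at [412.9 113.  213. ] yaw -5.0 -> d [ 64.   -5.8 153. ] rz 0.025 n 3.3
```

```bash
python3 jog.py '[[[15, -6, 15, 0, 0, 0.025], [45, -6, 50, 0, 0, 0.025], [60, -6, 95, 0, 0, 0.025], [64, -6, 130, 0, 0, 0.025], [64, -6, 145, 0, 0, 0.025], [64, -6, 150, 0, 0, 0.025], [64, -6, 152, 0, 0, 0.025], [64, -6, 152, 0, 0, 0.025], [64, -6, 152, 0, 0, 0.025]]]' 62
python3 - <<'E'
from h import *
go(477,113.1,22,-6.4)
E
```

```text
clock: 12.2
position: [477.4, 113.1, 62.5]
ee_rot: [0.998, -0.056, 0.001, -0.001]
contact_force: [0.2, -1.5, 0.4]
gripper_width: 62.1
grasp_force: 0.0
at [477.4 113.1  62.5] yaw -6.4 -> d [-0.5  0.1 40.5] rz -0.001 n 0.8
```

```bash
python3 jog.py '[[[0, 0, 6, 0, 0, 0], [0, 0, 16, 0, 0, 0], [0, 0, 26, 0, 0, 0], [0, 0, 34, 0, 0, 0], [0, 0, 38, 0, 0, 0], [0, 0, 40, 0, 0, 0], [0, 0, 40, 0, 0, 0]]]'
python3 jog.py '[[[0, 0, 0, 0, 0, 0], [0, 0, 0, 0, 0, 0], [0, 0, 0, 0, 0, 0], [0, 0, 0, 0, 0, 0], [0, 0, 0, 0, 0, 0], [0, 0, 0, 0, 0, 0], [0, 0, 0, 0, 0, 0], [0, 0, 0, 0, 0, 0]]]' 15
python3 jog.py '[[[0, 0, -8, 0, 0, 0], [0, 0, -25, 0, 0, 0], [0, 0, -50, 0, 0, 0], [0, 0, -75, 0, 0, 0], [0, 0, -95, 0, 0, 0], [0, 0, -103, 0, 0, 0], [0, 0, -105, 0, 0, 0], [0, 0, -105, 0, 0, 0]]]'
python3 - <<'E'
from h import *
a=np.radians(14.7); p=np.array([513.3,322])-56.5*np.array([np.cos(a),np.sin(a)]); print(p)
go(*p,126,14.7)
E
```

```text
clock: 12.9
position: [476.6, 112.5, 20.9]
ee_rot: [0.998, -0.056, -0.0, 0.0]
contact_force: [-0.3, -0.8, 0.6]
gripper_width: 62.1
grasp_force: 0.0
clock: 13.7
position: [477.3, 113.0, 21.9]
ee_rot: [0.998, -0.056, 0.001, -0.0]
contact_force: [-1.0, 2.5, 6.5]
gripper_width: 29.2
grasp_force: 60.2
clock: 14.5
position: [475.8, 112.1, 125.4]
ee_rot: [0.998, -0.057, -0.001, 0.0]
contact_force: [-0.2, -0.4, -4.4]
gripper_width: 29.3
grasp_force: 59.6
[458.64937197 307.66267613]
at [475.8 112.1 125.4] yaw -6.5 -> d [ -39.2 -192.4   -0.7] rz -0.370 n 3.9
```

```bash
python3 jog.py '[[[-3, -12, 0, 0, 0, -0.1], [-10, -45, 0, 0, 0, -0.2], [-18, -85, 0, 0, 0, -0.3], [-26, -125, 0, 0, 0, -0.37], [-33, -160, 0, 0, 0, -0.37], [-37, -182, 0, 0, 0, -0.37], [-39, -190, 0, 0, 0, -0.37], [-39, -192, 0, 0, 0, -0.37], [-39, -192, 0, 0, 0, -0.37], [-39, -192, 0, 0, 0, -0.37]]]'
python3 - <<'E'
from h import *
c,im=snap("wrist","w5.png")
go(458.6,307.7,57,14.7)
E
```

```text
clock: 15.5
position: [459.3, 306.3, 125.8]
ee_rot: [0.992, 0.128, -0.001, 0.001]
contact_force: [-0.1, -0.3, -3.0]
gripper_width: 29.3
grasp_force: 60.0
at [459.5 306.5 126.1] yaw 14.7 -> d [-0.5 -1.4 69.1] rz -0.001 n 1.4
```

View pics/w5.png

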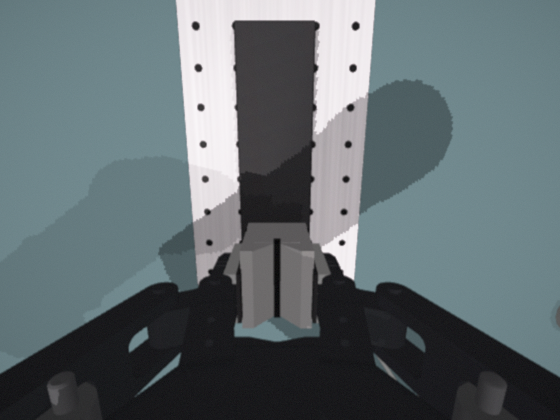

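The riser's far edge is at row 21, columns 236–315, and the held block's groove is at column 277, in line. Next I'll check the riser's pose from these corners.

Run:
```python
from h import *
c=arm.get_calibration("wrist"); a=np.radians(14.7); e=np.array([[np.cos(a),np.sin(a)],[-np.sin(a),np.cos(a)]])
P=ray(c,[(235.5,21),(315.5,21),(241.5,222),(309.5,222)],35)[:,:2]; print("riser in plate frame\n",((P-[513.2,322.2])@e.T).round(1))
P=ray(c,[(177,5),(375,5),(196,270),(356,270)],15)[:,:2]; print("plate edges\n",((P-[513.2,322.2])@e.T).round(1))
```

```text
riser in plate frame
 [[ 77.4  24.2]
 [ 77.3 -27.7]
 [-59.2  24.8]
 [-59.3 -27.6]]
plate edges
 [[  93.7   67.3]
 [  93.5  -71.4]
 [-109.6   68.7]
 [-109.9  -72.1]]
```

```bash
python3 jog.py '[[[0, -1, 8, 0, 0, 0], [0, -1, 22, 0, 0, 0], [0, -1, 38, 0, 0, 0], [0, -1, 50, 0, 0, 0], [0, -1, 58, 0, 0, 0], [0, -1, 63, 0, 0, 0], [0, -1, 66, 0, 0, 0], [0, -1, 66, 0, 0, 0], [0, -1, 66, 0, 0, 0]]]'
python3 jog.py '[[[0, 0, 0.5, 0, 0, 0], [0, 0, 1, 0, 0, 0], [0, 0, 1.5, 0, 0, 0], [0, 0, 1.5, 0, 0, 0], [0, 0, 1.5, 0, 0, 0]]]'
python3 -c "
from h import *
go(458.6,307.7,57,14.7)"
```

```text
clock: 16.45
position: [459.6, 309.0, 60.8]
ee_rot: [0.992, 0.128, 0.0, -0.0]
contact_force: [0.4, 0.4, -2.1]
gripper_width: 29.1
grasp_force: 60.0
clock: 16.95
position: [459.3, 308.7, 58.9]
ee_rot: [0.992, 0.128, 0.0, -0.0]
contact_force: [-0.6, 0.2, -2.6]
gripper_width: 29.3
grasp_force: 60.0
at [459.3 308.7  58.9] yaw 14.7 -> d [-0.9  0.8  1.9] rz 0.001 n 0.0
```

```bash
python3 jog.py '[[[-0.5, 0.8, 0.5, 0, 0, 0], [-0.5, 0.8, 1, 0, 0, 0], [-0.5, 0.8, 1.5, 0, 0, 0], [-0.5, 0.8, 2, 0, 0, 0], [-0.5, 0.8, 2, 0, 0, 0], [-0.5, 0.8, 2, 0, 0, 0]]]'
```

```text
clock: 17.55
position: [459.0, 307.8, 57.0]
ee_rot: [0.992, 0.128, 0.0, 0.0]
contact_force: [-0.9, -0.3, -0.3]
gripper_width: 29.6
grasp_force: 60.3
```

```bash
python3 jog.py '[[[0, 0, 0.4, 0, 0, 0], [0, 0, 0.4, 0, 0, 0]]]'
python3 jog.py '[[[0, 0, 0, 0, 0, 0], [0, 0, 0, 0, 0, 0], [0, 0, 0, 0, 0, 0], [0, 0, 0, 0, 0, 0], [0, 0, 0, 0, 0, 0], [0, 0, 0, 0, 0, 0]]]' 62
python3 jog.py '[[[0, 0, -5, 0, 0, 0], [0, 0, -20, 0, 0, 0], [0, 0, -50, 0, 0, 0], [0, 0, -90, 0, 0, 0], [0, 0, -125, 0, 0, 0], [0, 0, -145, 0, 0, 0], [0, 0, -153, 0, 0, 0], [0, 0, -155, 0, 0, 0]]]'
python3 -c "
from h import *
a=np.radians(-20); go(463.5-65*np.cos(a),-112.2-65*np.sin(a),213,-20)"
```

```text
clock: 17.75
position: [459.0, 307.8, 57.0]
ee_rot: [0.992, 0.128, 0.0, 0.0]
contact_force: [-1.8, -2.0, 3.8]
gripper_width: 29.2
grasp_force: 60.7
clock: 18.35
position: [459.1, 307.8, 56.4]
ee_rot: [0.992, 0.128, 0.0, -0.0]
contact_force: [-0.0, -0.4, 0.8]
gripper_width: 62.1
grasp_force: 0.0
clock: 19.15
position: [459.1, 307.9, 212.2]
ee_rot: [0.992, 0.128, 0.001, -0.001]
contact_force: [0.1, -0.7, 0.2]
gripper_width: 61.8
grasp_force: 0.0
at [459.1 307.9 212.2] yaw 14.7 -> d [-155.9  370.4   -1.4] rz 0.606 n 8.0
```

```bash
python3 jog.py '[[[-10, 20, 0, 0, 0, 0.1], [-30, 65, 0, 0, 0, 0.2], [-50, 112, 0, 0, 0, 0.3], [-70, 160, 0, 0, 0, 0.4], [-90, 208, 0, 0, 0, 0.5], [-110, 255, 0, 0, 0, 0.6], [-128, 300, 0, 0, 0, 0.606], [-143, 338, 0, 0, 0, 0.606], [-152, 360, 0, 0, 0, 0.606], [-156, 369, 0, 0, 0, 0.606]]]' 80
python3 jog.py '[[[0, 1, 0, 0, 0, 0], [0, 1, 0, 0, 0, 0], [0, 1, 0, 0, 0, 0]]]'
python3 - <<'E'
from h import *
c,im=snap("wrist","w6.png")
u,v=proj(c,[(463.5,-112,30)])[0].astype(int)
cv2.imwrite("pics/w6c.png",cv2.resize(im[v-50:v+50,u-60:u+60],None,fx=6,fy=6,interpolation=cv2.INTER_CUBIC)); print(u-60,v-50)
E
```

```text
clock: 20.15
position: [400.5, -90.7, 210.0]
ee_rot: [0.985, -0.175, -0.002, 0.0]
contact_force: [0.0, 0.9, 0.6]
gripper_width: 80.2
grasp_force: 0.0
clock: 20.45
position: [401.9, -88.8, 211.1]
ee_rot: [0.985, -0.173, -0.0, 0.0]
contact_force: [-0.7, 0.8, -0.5]
gripper_width: 80.3
grasp_force: 0.0
216 80
```

View pics/w6c.png

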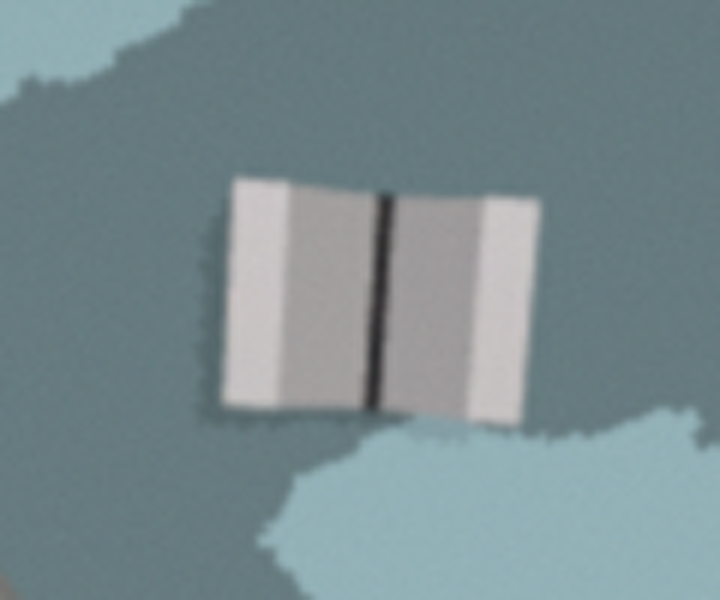

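The wide block's top corners are at crop (233,178), (540,200), (520,424) and (223,405).

Run:
```python
from h import *
c=arm.get_calibration("wrist")
uv=np.array([(233,178),(540,200),(521,424),(223,405)])/6+[216,80]-.4
P=ray(c,uv,34); print("centre",P.mean(0).round(1),"len",np.linalg.norm(P[0]-P[3]).round(1),np.linalg.norm(P[1]-P[2]).round(1),"wid",np.linalg.norm(P[0]-P[1]).round(1),np.linalg.norm(P[2]-P[3]).round(1))
d=(P[0]-P[3]+P[1]-P[2]); a=np.degrees(np.arctan2(d[1],d[0])); print("ang",a)
m=P.mean(0); go(m[0],m[1],60,a)
```

```text
centre [ 462.6 -114.2   34. ] len 36.2 35.9 wid 50.1 50.2
ang -23.629836958890817
at [401.9 -88.8 211.2] yaw -19.9 -> d [ 65.8   3.2 151.2] rz 0.065 n 3.3
```

```bash
python3 jog.py '[[[15, 3, 15, 0, 0, 0.065], [45, 3, 50, 0, 0, 0.065], [60, 3, 95, 0, 0, 0.065], [66, 3, 130, 0, 0, 0.065], [66, 3, 143, 0, 0, 0.065], [66, 3, 149, 0, 0, 0.065], [66, 3, 151, 0, 0, 0.065], [66, 3, 151, 0, 0, 0.065], [66, 3, 151, 0, 0, 0.065]]]' 76
python3 - <<'E'
from h import *
go(462.6,-114.2,21,-23.6)
E
```

```text
clock: 21.4
position: [463.5, -114.8, 61.6]
ee_rot: [0.979, -0.205, 0.001, -0.0]
contact_force: [0.3, -1.7, -0.0]
gripper_width: 76.1
grasp_force: 0.0
at [ 463.5 -114.8   61.6] yaw -23.7 -> d [-1.1 -0.1 40.6] rz -0.001 n 0.8
```

```bash
python3 jog.py '[[[0, 0, 6, 0, 0, 0], [0, 0, 16, 0, 0, 0], [0, 0, 26, 0, 0, 0], [0, 0, 34, 0, 0, 0], [0, 0, 38, 0, 0, 0], [0, 0, 40, 0, 0, 0], [0, 0, 40, 0, 0, 0]]]'
python3 jog.py '[[[0, 0, 0, 0, 0, 0], [0, 0, 0, 0, 0, 0], [0, 0, 0, 0, 0, 0], [0, 0, 0, 0, 0, 0], [0, 0, 0, 0, 0, 0], [0, 0, 0, 0, 0, 0], [0, 0, 0, 0, 0, 0], [0, 0, 0, 0, 0, 0]]]' 35
python3 jog.py '[[[0, 0, -8, 0, 0, 0], [0, 0, -25, 0, 0, 0], [0, 0, -55, 0, 0, 0], [0, 0, -85, 0, 0, 0], [0, 0, -110, 0, 0, 0], [0, 0, -122, 0, 0, 0], [0, 0, -125, 0, 0, 0], [0, 0, -125, 0, 0, 0]]]'
python3 - <<'E'
from h import *
a=np.radians(14.7); p=np.array([513.4,322])+52.5*np.array([np.cos(a),np.sin(a)]); print(p)
go(*p,146,14.7)
E
```

```text
clock: 22.1
position: [462.6, -115.1, 20.0]
ee_rot: [0.979, -0.205, -0.0, 0.0]
contact_force: [0.6, 0.8, 0.7]
gripper_width: 76.0
grasp_force: 0.0
clock: 22.9
position: [463.5, -114.9, 21.1]
ee_rot: [0.979, -0.205, 0.001, -0.0]
contact_force: [0.5, 2.2, 5.8]
gripper_width: 49.2
grasp_force: 63.7
clock: 23.7
position: [461.6, -115.1, 144.9]
ee_rot: [0.979, -0.206, -0.001, -0.0]
contact_force: [-1.4, -1.0, -4.1]
gripper_width: 48.9
grasp_force: 63.4
[564.18155702 335.32229209]
at [ 461.6 -115.1  144.9] yaw -23.8 -> d [ -87.5 -453.6   -1.1] rz -0.671 n 9.2
```

```bash
python3 jog.py '[[[-4, -20, 0, 0, 0, -0.05], [-12, -62, 0, 0, 0, -0.17], [-22, -110, 0, 0, 0, -0.3], [-31, -158, 0, 0, 0, -0.42], [-40, -206, 0, 0, 0, -0.54], [-49, -254, 0, 0, 0, -0.67], [-58, -302, 0, 0, 0, -0.671], [-67, -350, 0, 0, 0, -0.671], [-76, -395, 0, 0, 0, -0.671], [-83, -430, 0, 0, 0, -0.671]]]'
python3 jog.py '[[[0, 0, 0, 0, 0, 0], [0, 0, 0, 0, 0, 0]]]'
python3 -c "
from h import *
go(564.2,335.3,146,14.7)"
```

```text
clock: 24.7
position: [558.8, 314.1, 142.6]
ee_rot: [0.992, 0.129, -0.002, 0.001]
contact_force: [0.1, -0.6, -4.9]
gripper_width: 49.1
grasp_force: 63.5
clock: 24.9
position: [558.2, 311.9, 142.4]
ee_rot: [0.992, 0.129, -0.003, 0.001]
contact_force: [-0.8, -0.2, -4.4]
gripper_width: 49.0
grasp_force: 63.8
at [558.2 311.9 142.4] yaw 14.8 -> d [ 11.8 -21.1  -3.7] rz 0.001 n 0.5
```

```bash
python3 jog.py '[[[5, -8, 0, 0, 0, 0], [10, -17, 0, 0, 0, 0], [12, -21, 0, 0, 0, 0], [12, -21, 0, 0, 0, 0], [12, -21, 0, 0, 0, 0], [12, -21, 0, 0, 0, 0]]]'
python3 -c "
from h import *
snap('wrist','w7.png'); go(564.2,335.3,56,14.7)"
```

```text
clock: 25.5
position: [565.7, 335.0, 145.5]
ee_rot: [0.992, 0.128, -0.0, 0.0]
contact_force: [-0.1, -1.0, -4.2]
gripper_width: 49.2
grasp_force: 63.8
at [565.8 335.  145.5] yaw 14.7 -> d [-1.4 -0.7 89.5] rz 0.000 n 1.8
```

View pics/w7.png

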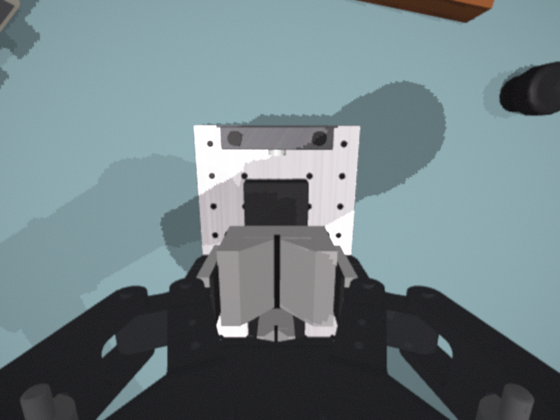

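The block is held level and in line with the riser (columns 244–308), with the stop well ahead of it. Lowering.

```bash
python3 jog.py '[[[-1, -0.5, 8, 0, 0, 0], [-1, -0.5, 24, 0, 0, 0], [-1, -0.5, 44, 0, 0, 0], [-1, -0.5, 62, 0, 0, 0], [-1, -0.5, 74, 0, 0, 0], [-1, -0.5, 82, 0, 0, 0], [-1, -0.5, 86, 0, 0, 0], [-1, -0.5, 87, 0, 0, 0], [-1, -0.5, 87, 0, 0, 0], [-1, -0.5, 87, 0, 0, 0]]]'
python3 jog.py '[[[0, 0, 0.5, 0, 0, 0], [0, 0, 1, 0, 0, 0], [0, 0, 1.5, 0, 0, 0], [0, 0, 1.5, 0, 0, 0], [0, 0, 1.5, 0, 0, 0]]]'
python3 -c "
from h import *
go(564.2,335.3,56,14.7)"
```

```text
clock: 26.55
position: [565.2, 336.0, 59.3]
ee_rot: [0.992, 0.128, 0.001, -0.0]
contact_force: [-0.1, -0.2, -3.8]
gripper_width: 49.1
grasp_force: 63.9
clock: 27.05
position: [564.7, 335.6, 56.9]
ee_rot: [0.992, 0.128, -0.0, 0.0]
contact_force: [0.2, -0.5, -3.8]
gripper_width: 48.8
grasp_force: 63.8
at [564.7 335.6  56.9] yaw 14.7 -> d [-0.6  0.1  0.9] rz 0.001 n 0.0
```

```bash
python3 jog.py '[[[0, 0, 0.4, 0, 0, 0], [0, 0, 0.8, 0, 0, 0], [0, 0, 1.2, 0, 0, 0], [0, 0, 1.2, 0, 0, 0], [0, 0, 1.2, 0, 0, 0]]]'
```

```text
clock: 27.55
position: [564.8, 335.6, 56.2]
ee_rot: [0.992, 0.128, 0.0, -0.0]
contact_force: [-2.2, -1.2, -0.4]
gripper_width: 49.2
grasp_force: 64.3
```

```bash
python3 jog.py '[[[0, 0, 0.4, 0, 0, 0], [0, 0, 0.4, 0, 0, 0]]]'
python3 jog.py '[[[0, 0, 0, 0, 0, 0], [0, 0, 0, 0, 0, 0], [0, 0, 0, 0, 0, 0], [0, 0, 0, 0, 0, 0], [0, 0, 0, 0, 0, 0], [0, 0, 0, 0, 0, 0]]]' 76
python3 jog.py '[[[0, 0, -5, 0, 0, 0], [0, 0, -20, 0, 0, 0], [0, 0, -50, 0, 0, 0], [0, 0, -90, 0, 0, 0], [0, 0, -125, 0, 0, 0], [-20, 0, -145, 0, 0, 0], [-50, 0, -155, 0, 0, 0], [-90, 0, -165, 0, 0, 0], [-110, 0, -165, 0, 0, 0], [-115, 0, -165, 0, 0, 0]]]'
python3 jog.py '[[[0, 0, 0, 0, 0, 0], [0, 0, 0, 0, 0, 0]]]'
python3 -c "
from h import *
snap('wrist','w8.png'); a=np.radians(-10.9)
print(arm.read_state()['position'])"
```

```text
clock: 27.75
position: [564.8, 335.6, 56.2]
ee_rot: [0.992, 0.128, 0.0, -0.0]
contact_force: [-3.4, -1.4, 4.2]
gripper_width: 49.1
grasp_force: 64.8
clock: 28.35
position: [564.8, 335.6, 55.2]
ee_rot: [0.992, 0.128, 0.0, 0.0]
contact_force: [-0.5, 0.3, -0.3]
gripper_width: 75.8
grasp_force: 0.0
clock: 29.35
position: [452.0, 305.9, 222.7]
ee_rot: [0.992, 0.129, 0.001, -0.001]
contact_force: [0.3, 0.0, 0.5]
gripper_width: 76.5
grasp_force: 0.0
clock: 29.55
position: [454.3, 306.8, 220.8]
ee_rot: [0.992, 0.128, 0.001, -0.0]
contact_force: [0.4, 1.1, 0.7]
gripper_width: 75.9
grasp_force: 0.0
[454.39449545 306.73054388 220.39148013]
```

View pics/w8.png

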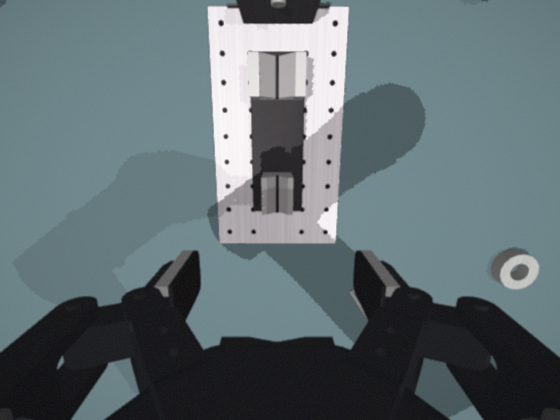

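The two grooves line up at column 277.5, both blocks are fully on the riser, and the wide one is by the stop. Next is the spindle.

```bash
python3 jog.py '[[[-6, 20, 0, 0, 0, 0.05], [-17, 60, 0, 0, 0, 0.15], [-30, 107, 0, 0, 0, 0.25], [-43, 155, 0, 0, 0, 0.35], [-57, 203, 0, 0, 0, 0.447], [-71, 251, 0, 0, 0, 0.447], [-84, 299, 0, 0, 0, 0.447], [-98, 347, 0, 0, 0, 0.447], [-112, 395, 0, 0, 0, 0.447], [-125, 443, 0, 0, 0, 0.447]]]' 60
python3 -c "
from h import *
go(441,-319,220,-10.9)"
```

```text
clock: 30.6
position: [444.5, -156.7, 220.3]
ee_rot: [0.995, -0.096, -0.0, 0.0]
contact_force: [1.5, -0.1, 0.1]
gripper_width: 59.9
grasp_force: 0.0
at [ 444.5 -156.7  220.3] yaw -11.0 -> d [ 27.5 160.    0.3] rz -0.002 n 3.2
```

```bash
python3 jog.py '[[[10, 45, 0, 0, 0, 0], [18, 85, 0, 0, 0, 0], [24, 120, 0, 0, 0, 0], [27, 145, 0, 0, 0, 0], [27, 156, 0, 0, 0, 0], [27, 158, 0, 0, 0, 0], [27, 158, 0, 0, 0, 0], [27, 158, 0, 0, 0, 0], [27, 158, 0, 0, 0, 0]]]'
python3 -c "
from h import *
snap('wrist','w9.png'); print(arm.read_state()['position'])"
```

```text
clock: 31.5
position: [442.2, -313.2, 220.5]
ee_rot: [0.996, -0.094, 0.0, -0.0]
contact_force: [0.2, 0.6, -1.2]
gripper_width: 60.0
grasp_force: 0.0
[ 442.27857817 -313.25523897  220.56776761]
```

View pics/w9.png

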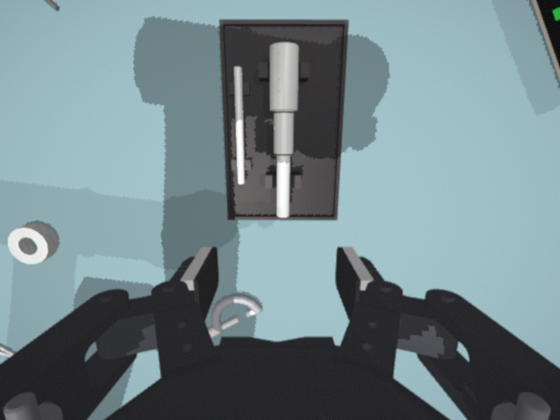

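In the wrist view the spindle axis runs from (284.5,43) to (283,217), thick end up. The middle section lies between rows 111 and 154. The gauge pin is to its left.

Run:
```python
from h import *
c=arm.get_calibration("wrist"); im=cv2.imread("pics/w9.png"); 
for v in (60,95,120,132,145,170,200):
    r=im[v,262:306].max(1)>100; k=np.where(r)[0]; print(v,262+k.min(),262+k.max(),end=" | ")
print()
P=ray(c,[(284.5,80),(283.2,200)],36); d=P[0]-P[1]; a=np.degrees(np.arctan2(d[1],d[0])); print(P.round(1),"ang",a)
u=d[:2]/np.linalg.norm(d[:2])
for px,z,x in [((284.5,111),50,22),((271,110.5),36,22),((283.7,154),46,-22),((274,154),36,-22),((284,43.5),43,80),((283,217),36,-88)]:
    q=ray(c,[px],z)[0]; s=(q[:2]-P[1,:2])@u-x; print(px,"origin ->",(P[1,:2]+s*u).round(1))
```

```text
60 270 298 | 95 270 297 | 120 274 293 | 132 274 292 | 145 274 292 | 170 276 289 | 200 267 289 | 
[[ 551.6 -342.9   36. ]
 [ 433.8 -319.8   36. ]] ang -11.102056332908942
(284.5, 111) origin -> [ 501. -333.]
(271, 110.5) origin -> [ 502.3 -333.3]
(283.7, 154) origin -> [ 504.1 -333.6]
(274, 154) origin -> [ 503.4 -333.5]
(284, 43.5) origin -> [ 502.7 -333.4]
(283, 217) origin -> [ 501.3 -333.1]
```

```bash
python3 -c "
from h import *
go(502.7,-332.8,90,-11)"
python3 jog.py '[[[15, 4, 10, 0, 0, 0], [40, 8, 40, 0, 0, 0], [56, 8, 75, 0, 0, 0], [62, 8, 105, 0, 0, 0], [63, 8, 122, 0, 0, 0], [63, 8, 128, 0, 0, 0], [63, 8, 130, 0, 0, 0], [63, 8, 130, 0, 0, 0], [63, 8, 130, 0, 0, 0]]]' 46
python3 -c "
from h import *
go(502.7,-332.8,34,-11)"
```

```text
at [ 442.3 -313.3  220.6] yaw -10.8 -> d [ 63.    7.9 130.6] rz 0.004 n 2.9
clock: 32.45
position: [503.1, -334.1, 91.8]
ee_rot: [0.996, -0.095, 0.001, 0.0]
contact_force: [0.6, -0.1, 0.4]
gripper_width: 45.9
grasp_force: 0.0
at [ 503.1 -334.1   91.8] yaw -10.9 -> d [-0.8 -1.2 57.8] rz 0.003 n 1.2
```

```bash
python3 jog.py '[[[0, -1, 8, 0, 0, 0.003], [0, -1, 20, 0, 0, 0.003], [0, -1, 33, 0, 0, 0.003], [0, -1, 44, 0, 0, 0.003], [0, -1, 52, 0, 0, 0.003], [0, -1, 56, 0, 0, 0.003], [0, -1, 57, 0, 0, 0.003], [0, -1, 57, 0, 0, 0.003], [0, -1, 57, 0, 0, 0.003]]]'
python3 jog.py '[[[0, 0, 0, 0, 0, 0], [0, 0, 0, 0, 0, 0], [0, 0, 0, 0, 0, 0], [0, 0, 0, 0, 0, 0], [0, 0, 0, 0, 0, 0], [0, 0, 0, 0, 0, 0], [0, 0, 0, 0, 0, 0], [0, 0, 0, 0, 0, 0]]]' 8
python3 -c "
from h import *
go(502.7,-332.8,34,-11)"
```

```text
clock: 33.35
position: [503.0, -333.1, 33.8]
ee_rot: [0.995, -0.096, 0.001, 0.0]
contact_force: [0.4, -0.5, -1.2]
gripper_width: 46.2
grasp_force: 0.0
clock: 34.15
position: [503.0, -331.8, 34.0]
ee_rot: [0.995, -0.096, 0.0, -0.0]
contact_force: [0.6, 6.1, 3.1]
gripper_width: 18.7
grasp_force: 58.4
at [ 503.  -331.8   34. ] yaw -11.0 -> d [-0.1  1.1 -0. ] rz -0.001 n 0.0
```

```bash
python3 jog.py '[[[0, -1, -3, 0, 0, 0], [0, -1, -10, 0, 0, 0], [0, -1, -25, 0, 0, 0], [0, -1, -50, 0, 0, 0], [0, -1, -80, 0, 0, 0], [0, -1, -105, 0, 0, 0], [0, -1, -117, 0, 0, 0], [0, -1, -120, 0, 0, 0], [0, -1, -120, 0, 0, 0]]]'
python3 -c "
from h import *
snap('wrist','w10.png'); snap('scene','s10.png')
a=np.radians(14.7); p=np.array([513.2,322.2])-1.4*np.array([np.cos(a),np.sin(a)])-.15*np.array([-np.sin(a),np.cos(a)]); print(p); go(*p,154,14.7)"
```

```text
clock: 35.05
position: [502.2, -331.7, 152.7]
ee_rot: [0.995, -0.096, -0.0, -0.0]
contact_force: [-0.5, -0.2, -3.2]
gripper_width: 18.4
grasp_force: 58.6
[511.88388884 321.69964871]
at [ 501.8 -331.5  151.6] yaw -11.1 -> d [-115.6 -643.    -1.4] rz -0.450 n 13.1
```

View pics/w10.png

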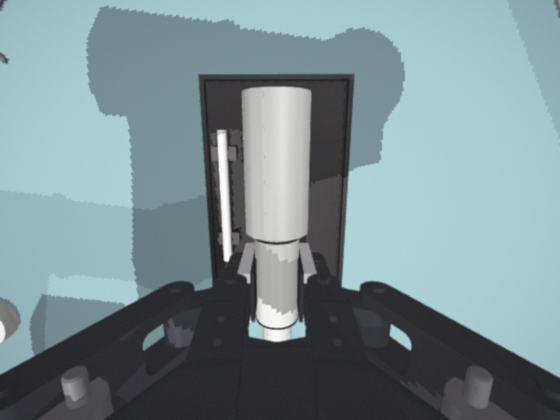

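Run:
```python
from h import *
c=arm.get_calibration("wrist"); s=arm.read_state(); T=R.from_quat(s["ee_rot"]).as_matrix()
for x,z in [(80,-16),(22,-16),(80,-2),(22,12),(-22,-12)]:
    print(x,z,proj(c,[s["position"]+T@[x,0,z]]).round(1))
```

```text
80 -16 [[273.6  85.1]]
22 -16 [[274.1 242.9]]
80 -2 [[274.   90.5]]
22 12 [[274.6 221.8]]
-22 -12 [[274.4 331.8]]
```

The spindle is held level: the predicted far-end and shoulder rows, 85 and 243, match what I see at about 88 and 240. I'll carry it over.

```bash
python3 jog.py '[[[-3, -15, 0, 0, 0, -0.03], [-9, -50, 0, 0, 0, -0.09], [-17, -95, 0, 0, 0, -0.15], [-26, -143, 0, 0, 0, -0.21], [-35, -192, 0, 0, 0, -0.27], [-43, -240, 0, 0, 0, -0.33], [-52, -289, 0, 0, 0, -0.39], [-61, -338, 0, 0, 0, -0.45], [-70, -386, 0, 0, 0, -0.45], [-78, -434, 0, 0, 0, -0.45]]]'
python3 -c "
from h import *
go(511.9,321.7,150,14.7)"
```

```text
clock: 36.15
position: [508.0, 111.2, 152.6]
ee_rot: [0.992, 0.129, -0.001, 0.0]
contact_force: [0.7, 0.0, -2.6]
gripper_width: 18.3
grasp_force: 58.8
at [508.  111.2 152.6] yaw 14.8 -> d [  57.6 -202.4    2.4] rz 0.002 n 4.2
```

```bash
python3 jog.py '[[[14, -48, 0, 0, 0, 0], [27, -94, 0, 0, 0, 0], [38, -135, 0, 0, 0, 0], [47, -168, 0, 0, 0, 0], [54, -190, 0, 0, 0, 0], [57, -200, 0, 0, 0, 0], [58, -202, 0, 0, 0, 0], [58, -202, 0, 0, 0, 0], [58, -202, 0, 0, 0, 0], [58, -202, 0, 0, 0, 0]]]'
python3 -c "
from h import *
snap('wrist','w11.png')
go(511.9,321.7,71,14.7)"
```

```text
clock: 37.15
position: [514.1, 317.9, 153.4]
ee_rot: [0.992, 0.128, -0.0, 0.0]
contact_force: [-0.4, -0.8, -2.6]
gripper_width: 18.5
grasp_force: 58.9
at [514.2 318.  153.5] yaw 14.7 -> d [-1.3 -4.1 82.5] rz -0.001 n 1.7
```

View pics/w11.png

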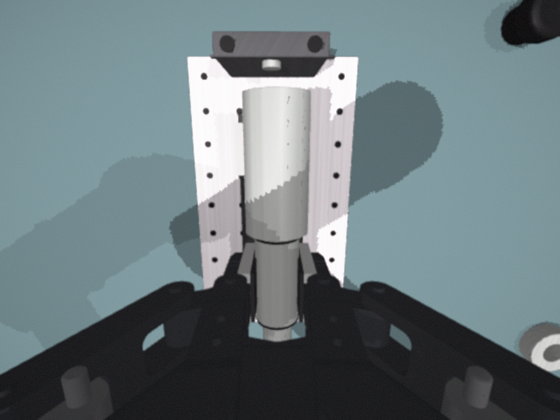

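The spindle is aligned but about 4 mm to the right of the grooves, so I'll shift it while lowering.

```bash
python3 jog.py '[[[-1.3, -4, 5, 0, 0, 0], [-1.3, -4, 18, 0, 0, 0], [-1.3, -4, 34, 0, 0, 0], [-1.3, -4, 48, 0, 0, 0], [-1.3, -4, 60, 0, 0, 0], [-1.3, -4, 67, 0, 0, 0], [-1.3, -4, 70, 0, 0, 0], [-1.3, -4, 70, 0, 0, 0], [-1.3, -4, 70, 0, 0, 0], [-1.3, -4, 70, 0, 0, 0]]]'
python3 -c "
from h import *
go(511.9,321.7,71,14.7)"
```

```text
clock: 38.2
position: [512.2, 323.0, 84.0]
ee_rot: [0.992, 0.128, 0.001, -0.0]
contact_force: [-0.2, -0.4, -2.6]
gripper_width: 18.4
grasp_force: 58.9
at [512.2 323.   84. ] yaw 14.7 -> d [-0.6  1.2 13. ] rz 0.001 n 0.3
```

```bash
python3 jog.py '[[[0, 1, 2, 0, 0, 0], [0, 1, 4, 0, 0, 0], [0, 1, 6, 0, 0, 0], [0, 1, 8, 0, 0, 0], [0, 1, 9.5, 0, 0, 0], [0, 1, 10.5, 0, 0, 0], [0, 1, 11, 0, 0, 0], [0, 1, 11, 0, 0, 0], [0, 1, 11, 0, 0, 0]]]'
python3 jog.py '[[[0, 0, 0.4, 0, 0, 0], [0, 0, 0.8, 0, 0, 0], [0, 0, 0.8, 0, 0, 0]]]'
python3 -c "
from h import *
go(511.9,321.7,71,14.7)"
```

```text
clock: 39.1
position: [512.1, 321.7, 72.4]
ee_rot: [0.992, 0.128, 0.0, -0.0]
contact_force: [0.9, 0.4, -2.3]
gripper_width: 18.3
grasp_force: 58.9
clock: 39.4
position: [512.0, 321.6, 71.5]
ee_rot: [0.992, 0.128, -0.0, 0.0]
contact_force: [0.2, -0.1, -1.5]
gripper_width: 18.6
grasp_force: 58.9
at [512.  321.6  71.5] yaw 14.7 -> d [-0.1 -0.1  0.5] rz 0.001 n 0.0
```

```bash
python3 jog.py '[[[0, 0, 0.3, 0, 0, 0], [0, 0, 0.6, 0, 0, 0], [0, 0, 0.8, 0, 0, 0], [0, 0, 0.8, 0, 0, 0]]]'
python3 -c "
from h import *
print(arm.read_state()['wrist_torque'].round(2))"
```

```text
clock: 39.8
position: [512.1, 321.7, 71.0]
ee_rot: [0.992, 0.128, 0.0, -0.0]
contact_force: [-0.6, -0.5, -0.8]
gripper_width: 18.0
grasp_force: 59.0
[-0.08  0.18 -0.11]
```

```bash
python3 jog.py '[[[0, 0, 0.4, 0, 0, 0], [0, 0, 0.6, 0, 0, 0], [0, 0, 0.6, 0, 0, 0]]]'
python3 jog.py '[[[0, 0, 0, 0, 0, 0], [0, 0, 0, 0, 0, 0], [0, 0, 0, 0, 0, 0], [0, 0, 0, 0, 0, 0], [0, 0, 0, 0, 0, 0], [0, 0, 0, 0, 0, 0]]]' 50
python3 jog.py '[[[0, 0, -3, 0, 0, 0], [0, 0, -15, 0, 0, 0], [0, 0, -40, 0, 0, 0], [0, 0, -80, 0, 0, 0], [-20, 0, -120, 0, 0, 0], [-50, 0, -145, 0, 0, 0], [-75, 0, -150, 0, 0, 0], [-85, 0, -150, 0, 0, 0], [-85, 0, -150, 0, 0, 0], [-85, 0, -150, 0, 0, 0]]]'
python3 - <<'E'
from h import *
c,im=snap("wrist","w12.png"); cs,s=snap("scene","s12.png")
u,v=proj(cs,[(513,322,50)])[0].astype(int); k=cv2.resize(s[v-60:v+60,u-80:u+80],(640,480),interpolation=cv2.INTER_CUBIC)
cv2.imwrite("pics/f.png",np.vstack([im[:300,:].copy(),np.zeros((0,560,3),np.uint8)])); cv2.imwrite("pics/s12c.png",k); print(arm.read_state()["position"])
E
```

```text
clock: 40.1
position: [512.2, 321.8, 70.8]
ee_rot: [0.992, 0.128, 0.0, -0.0]
contact_force: [-2.3, -1.8, 5.3]
gripper_width: 18.3
grasp_force: 59.5
clock: 40.7
position: [512.1, 321.7, 70.1]
ee_rot: [0.992, 0.128, 0.0, -0.0]
contact_force: [-0.5, 0.3, -0.6]
gripper_width: 49.7
grasp_force: 0.0
clock: 41.7
position: [430.3, 300.2, 220.1]
ee_rot: [0.992, 0.128, 0.0, 0.0]
contact_force: [-0.2, 0.1, -0.1]
gripper_width: 49.6
grasp_force: 0.0
[430.5082554  300.24526525 219.44387331]
```

View pics/f.png

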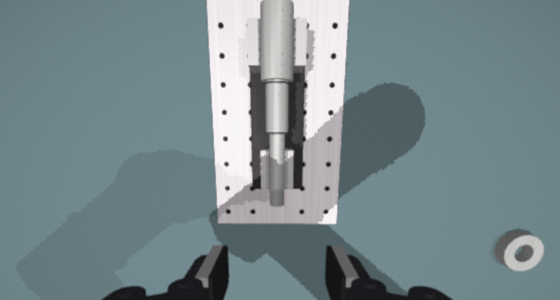

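View pics/s12c.png

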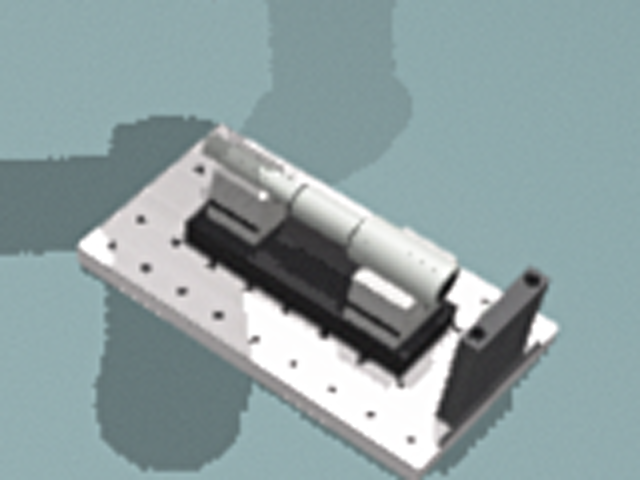

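The spindle lies level in both grooves, the blocks stand on the riser, and the gripper is clear. Handing in.

```bash
python3 jog.py '[[[0, 0, 0, 0, 0, 0], [0, 0, 0, 0, 0, 0], [0, 0, 0, 0, 0, 0], [0, 0, 0, 0, 0, 0]]]'; python3 -c "
from bench import arm
print(arm.job_done())"
```

```text
clock: 42.2
position: [430.0, 300.0, 219.9]
ee_rot: [0.992, 0.128, -0.0, 0.0]
contact_force: [-0.1, -0.6, 0.6]
gripper_width: 50.2
grasp_force: 0.0
the job is handed in; nothing more can be done
None
```

The set-up is built and handed in at 42 s: riser mid-plate, both V-blocks in line on it (wide one towards the stop), and the spindle lying level in the two grooves in the final camera views; the hand-in returned no verdict, and I did not re-measure the caliper, ring gauge or loupe afterwards, though the arm never worked close to them.

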